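# Dry the shoe brushes in the stay-lidded box

## Robot

A 6-joint arm with a two-finger parallel gripper is mounted at the origin on the work surface. World frame = base frame: x ahead of the robot, y to its left, z up, the work surface at z = 0. Lengths are in m, angles in rad, forces in N, time in s.
With the tool pointing down it reaches from about 0.35 to 0.875 m from the base axis. Payload 4.2 kg.
Tool frame: the origin (TCP) lies at the very end of the fingers, on their centre line; the grasp point (between the pads) lies 19 mm behind it; z points along the fingers, y is the line along which they close (so a half turn about z gives the same grasp; the last joint's range is limited). The gripper opens to 85 mm and grips with 20 to 120 N. Pads are 22 mm wide; open, the fingers measure 114 mm over their backs; the gripper's body (76 mm by 85 mm) begins 54 mm behind the grasp point. The pads swing forward as they close: fully open they stand 13 mm farther back than shut.
Start: joints at [-0.969, 0.385, 0.008, 0, -1.194, -0.259], TCP at [0.21, -0.589, 0.231] pointing down, gripper open.
Joint ranges: [-3.14, 3.14], [-1.21, 2.06], [-1.07, 1.41], [-3.16, 2.05], [-2.99, -0.16], [-3.1, 3.1]. Speed limits (rad/s): [2.79, 2.79, 3.14, 3.14, 3.14, 3.14].

## Interface

Orientations are given as [roll, pitch, yaw] about the fixed x, y, z axes, in that order (R = Rz(yaw) Ry(pitch) Rx(roll)).
In Python, from rig import ctrl gives the robot as it stands.
- The arm moves only by the tool jog_arm, never from a script. Its arguments are lists of equal length, an entry for each row: "delta_pos": the shift along the world's x, y, z scaled (see below), a list of three; "dr": the turn, a rotation vector about the world's x, y, z scaled (see below), a list of three. In form: {"delta_pos": [[x, y, z], ...], "dr": [[rx, ry, rz], ...]}. A call has exactly 8 rows; each row is the pose to reach, as a shift and turn from the pose commanded when the call began; what a row does not reach only later rows make up. The controller multiplies each number of a shift by 0.15 m and each number of a turn by 0.5 rad. A row lasts 1/8 s, in which the tool goes at most 62.5 mm and 10.7 degrees, less where a joint would pass 70% of its speed; a pose out of reach is approached as far as the arm can. A call with a number of a shift or a turn outside -1 to 1 is refused whole. A call with a gripper value outside its range is refused whole. "jaw" is the finger opening in mm, from 0 to 85.4, set as the call begins (left out, the last holds). The fingers move at their own pace and stop on an object; "grip_force" is the grip in N (left out, the last holds). Time passes only in rows, so rows that repeat a pose let the fingers close, or fill a call up. It gives the time, the measured TCP pose, the force, the opening and the grip force at its end, in the units of the state.
- ctrl.state(): the state, without advancing time (a new reading comes with each control period).
- ctrl.capture(name): name is "scene" or "top"; returns a dict with "image" (400x640x3 uint8, red, green, blue), "depth" (400x640 float32, m along the optical axis (not along the pixel's ray), 0 where there is no reading), "mtx" (3x3 intrinsics, pixels), "R" (3x3) and "t" (3): a world point X has camera coordinates R X + t. Camera axes: x right, y down, z forward; pixel columns grow to the right and rows downward; lengths in m; the calibration is good to about 2 mm. A picture is of the moment at which its call begins.
- ctrl.hand_in(): hands the job in; it is judged then, once.
The state is a dict: "time": time; "joint_pos": joint angles; "qd": joint speeds; "joint_efforts": joint torques, N m; "position": TCP position; "ee_rot": TCP orientation; "wrist_force": force on the tool from outside, world axes, zero at the start; "ft_torque": the same for the moment, N m; "grip_width": finger opening in m; "grasp_force": force on a finger pad.
Only numpy, scipy, OpenCV 4.12 (cv2) and the standard library are available. Lean on these libraries where they do the work, as an engineer would, in place of code of your own. Each camera call takes 0.05 s, during which the arm holds its last target. There are 200 camera calls.

## Task

Put the shoe brushes to dry: raise the drying box's lid and push the knee of its folding stay past straight so that it locks, then, with the stay locked, lay every brush on the box floor, none of them on top of another or standing on end. When all are in, break the stay's knee, lower the lid fully shut, and only then press the timer's green plunger down to its stop and let it spring back up. Leave the tins, ashtray, scraper, shoehorn, cream jar and spray can where they are.

Things in the scene. Friction and masses are not known exactly. Their poses are not given: they have to be found in the camera images.
- chest: grey steel drying box, fixed, open-topped under its lid: outside 160 (its x) x 340 (its y) x 75 mm high, walls and floor 5 mm thick, so the inside is 150 x 330 mm and its floor 5 mm above the work surface. Origin: centre of its underside; z up, -x is its front (towards the robot). It may be turned by up to 7 degrees.
- lid (a joint): beech-wood lid (160 x 340 x 6 mm) hinged along the box's y on the back top edge. Rad: 0 shut, grows as the front edge rises; the stay is dead straight at 1.50. The hinge is damped and a little stiff: left alone above about 1.25 rad the lid stays up, lower it sinks shut (in 1 to 4 s) unless the stay is locked. Raising it takes 2 to 3 N at the bar.
- lid_hinge_line (a point): middle of the lid's hinge line, which runs along the box's y: chest frame (80, 0, 75) mm
- lid_bar (a point): middle of the lid's black pull bar: round, 10 mm thick, 130 mm long along the box's y, on two arms (60 mm either side of the middle) 45 mm out from the lid's front edge, in the lid's plane, 205 mm from the hinge line; lid shut: chest frame (-125, 0, 78) mm. Can be pinched from above, fingers to its front and back, at every lid angle; it turns between the fingers.
- stay_upper (a joint): bend of the knee of the lid's two-link folding stay (links of 67 mm, in the plane chest y = -185 mm, outside the box's right end). Rad: 0 folded (lid shut), 2.665 dead straight, stop at 2.825, past straight, where the lid's weight holds the knee against the stop: locked. A bent knee points to the front (-x) of the box. The upper link is pinned to the lid 85 mm from the hinge.
- stay_pin (a point): fixed pin of the stay's lower link, chest frame (5, -185, 45) mm: the knee and its knob circle about it
- stay_knob (a point): middle of the red knob on the knee pin: lying cylinder 16 mm thick, 36 mm long along the box's y, at chest y -225 mm, circling 67 mm about the stay pin: lid shut at chest x -62, z 39 mm; stay dead straight at x 39.5, z 102.4; locked 5 mm farther back (+x) and down. Pushed back (under 10 N) from up to 20 mm before straight it locks; pulled forward past straight the knee breaks.
- timer: grey round time switch, fixed on the shelf, 72 mm across and 34 mm tall; origin: centre of its underside
- plunger (a joint): travel in m of the timer's green spring plunger: 0 up, 0.012 at its stop; it needs 2 N to start and 8 N at the stop, and springs back
- plunger_top (a point): centre of the top face of the green plunger head: a disc 32 mm across, 10 mm thick, its top 72 mm above the shelf when up; it moves straight down
- brush1: shoe brush, light wood, dark grey bristles: one straight block 80 (its x) x 30 (y) x 32 mm high (z), upper half wood, lower half bristles (72 x 26 mm, rigid), about 60 g. Origin: centre of the block, 16 mm above what it stands on. Two to four of the brushes are there.
- brush2: shoe brush, mid-brown wood, white bristles: one straight block 80 (its x) x 30 (y) x 32 mm high (z), upper half wood, lower half bristles (72 x 26 mm, rigid), about 60 g. Origin: centre of the block, 16 mm above what it stands on. Two to four of the brushes are there.
- brush3: shoe brush, dark wood, orange bristles: one straight block 80 (its x) x 30 (y) x 32 mm high (z), upper half wood, lower half bristles (72 x 26 mm, rigid), about 60 g. Origin: centre of the block, 16 mm above what it stands on. Two to four of the brushes are there.
- brush4: shoe brush, light wood, black bristles: one straight block 80 (its x) x 30 (y) x 32 mm high (z), upper half wood, lower half bristles (72 x 26 mm, rigid), about 60 g. Origin: centre of the block, 16 mm above what it stands on. Two to four of the brushes are there.
- tin_low: bystander: lower of two stacked polish tins, 72 mm across, 26 mm tall; origin: centre of its underside
- tin_top: bystander: upper tin, same size, resting on the lower; origin: centre of its underside
- ashtray: bystander: empty glass ashtray, 100 mm across, 30 mm tall; origin: centre of its underside
- scraper: bystander: blue silicone shoe scraper lying flat, 115 x 60 mm, 16 mm tall; origin: centre of its underside
- shoehorn: bystander: dark wooden shoehorn lying flat, 270 mm long; origin: centre of its underside
- cream: bystander: small jar of shoe cream, 50 mm across, 45 mm tall; origin: centre of its underside
- spray: bystander: small spray can, 52 mm across, 120 mm tall; origin: centre of its underside
Things that resemble listed ones, but are neither listed nor needed, are in the scene too. Leave any pink look-alike of the brush4 alone. What is meant by the timer is not red, and is the larger of those in its own colour.

How it is judged:
By the outcome, as a careful person would: the job done as asked, in the order asked, and still so for the second after the job is handed in, with the robot touching nothing.
Of brush1, brush2, brush3, brush4 only 2 to 4 are there at a start; the rules pass over those that are not, and their reading is None.
At some moment in a run one of brush1, brush2, brush3, brush4 may be knocked a few centimetres aside while the robot is not near it.
Once in a run the grip may slacken for a moment while it holds something.
It also fails if it takes over 210 s, if anything falls off the work surface, if the arm or the gripper's body presses on something with over 40 N, if the wrist force passes 120 N, or if a joint passes its speed limit or range.

## Working session

There is one attempt and no reset: what is moved stays moved. The work goes in short steps, Python scripts to look and compute and a tool call to move; the robot and the scene stay as the last step left them, time stands still between calls to the robot, and variables do not carry over. Pictures are saved under pics/ and viewed, at most 14 in all, crops included, and the job is handed in when it is done.

Besides the shell and the picture viewer there is one more tool, called after "Call:" by a JSON object that holds its "method" and its "body", one argument or row to a line. jog_arm: Moves the arm, as the interface text tells. Its arguments: {"type":"object","properties":{"delta_pos":{"type":"array"},"dr":{"type":"array"},"jaw":{"type":"number"},"grip_force":{"type":"number"}},"required":["delta_pos","dr"]}

```bash
ls; mkdir -p pics; python3 - <<'E'
from rig import ctrl
import cv2,numpy as np
for n in("scene","top"):
    c=ctrl.capture(n); cv2.imwrite(f"pics/{n}0.png",c["image"][:,:,::-1]); np.savez(f"{n}0.npz",**c)
    print(n,c["mtx"].tolist(),c["R"].round(3).tolist(),c["t"].round(3).tolist())
s=ctrl.state(); print({k:np.round(v,3).tolist() for k,v in s.items()})
E
```

```text
pics
scene [[451.57697740943297, 0.0, 321.0446333086302], [0.0, 451.57697740943297, 198.1264558749625], [0.0, 0.0, 1.0]] [[0.458, 0.889, 0.01], [0.678, -0.342, -0.651], [-0.575, 0.304, -0.759]] [-0.172, -0.365, 1.746]
top [[442.3519651245694, 0.0, 310.53176093625854], [0.0, 442.3519651245694, 191.74135550787898], [0.0, 0.0, 1.0]] [[0.013, -1.0, 0.008], [-0.997, -0.014, -0.077], [0.078, -0.007, -0.997]] [-0.091, 0.55, 1.258]
{'time': 0.1, 'joint_pos': [-0.969, 0.386, 0.007, -0.0, -1.194, -0.259], 'qd': [0.001, -0.001, 0.002, 0.001, -0.0, 0.001], 'joint_efforts': [-0.001, -39.332, 18.893, 4.198, -0.003, 0.0], 'position': [0.21, -0.588, 0.23], 'ee_rot': [3.14, -0.0, -2.799], 'wrist_force': [0.009, -0.059, 0.191], 'ft_torque': [0.036, 0.003, -0.086], 'grasp_force': 0.0, 'grip_width': 0.086}
```

View pics/top0.png

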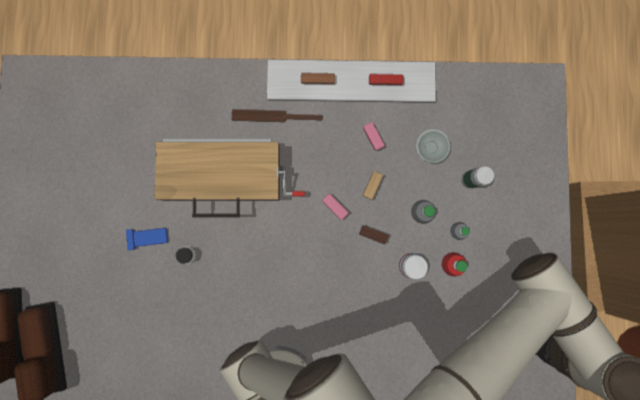

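View pics/scene0.png

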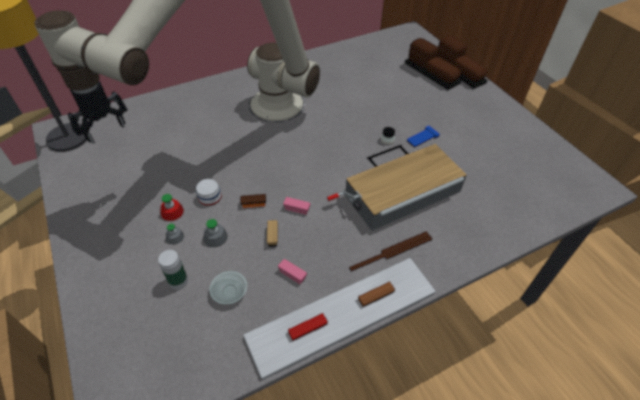

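The top view shows these:
- **Light-wood brush:** (373,185).
- **Dark brush:** (374,234).
- **Mid-brown brush:** (318,78), on the white board.
- **Pink look-alikes:** (374,136) and (336,207). A red bar is at (386,79).
- **Timer candidates:** grey (425,211), smaller grey (461,231) and red (456,264). The larger grey one fits.

I'll confirm with an enlarged crop and measure positions.

```bash
cat > h.py <<'E'
import numpy as np,cv2
def world(c):
    d=c["depth"];v,u=np.mgrid[:400,:640];K=c["mtx"]
    p=np.stack([(u-K[0,2])/K[0,0]*d,(v-K[1,2])/K[1,1]*d,d],-1)
    return (p-c["t"])@c["R"]
def proj(c,X):
    q=c["R"]@np.asarray(X)+c["t"];q=c["mtx"]@q;return (q[:2]/q[2]).round(1)
def rect(W,m):
    p=W[m][:,:2].astype(np.float32);(x,y),(a,b),t=cv2.minAreaRect(p*1000)
    if a<b:a,b,t=b,a,t+90
    return round(x),round(y),round(a),round(b),round((t+90)%180-90,1)
E
python3 - <<'E'
from h import *
t=dict(np.load("top0.npz"));s=dict(np.load("scene0.npz"));W=world(t)
for n,(u,v) in dict(light=(373,185),dark=(374,234),brown=(318,78),red=(386,79),pink1=(374,136),pink2=(336,207),timerG=(428,211),timerg=(463,231),timerR=(459,265),board=(350,85),lid=(217,170),spray=(483,177),ash=(433,147),cream=(185,255),table=(330,260),knob=(298,194),tins=(413,266)).items():
    h0=W[v,u,2]
    roi=np.zeros((400,640),bool);roi[max(0,v-22):v+22,max(0,u-22):u+22]=1
    if n=="lid": roi[:]=0;roi[130:210,140:290]=1
    m=(roi&(abs(W[...,2]-h0)<.006)&(t["depth"]>0)).astype(np.uint8)
    _,l=cv2.connectedComponents(m);mm=l==l[v,u]
    print(n,W[v,u].round(3),rect(W,mm),mm.sum(),"medz",np.median(W[mm][:,2]).round(3),t["image"][v,u])
I=s["image"][:,:,::-1]
a=cv2.resize(I[180:360,150:410],None,fx=3,fy=3,interpolation=2)
cv2.imwrite("pics/c1.png",a[:540,:780])
E
```

```text
light [ 0.573 -0.264  0.032] (575, -263, 80, 30, -23.7) 282 medz 0.032 [168 140 102]
dark [ 0.432 -0.267  0.03 ] (432, -266, 80, 30, 69.6) 288 medz 0.032 [78 55 45]
brown [ 0.881 -0.101  0.044] (884, -100, 96, 28, -89.0) 244 medz 0.04 [131  92  69]
red [ 0.882 -0.299  0.043] (884, -299, 97, 30, 89.6) 278 medz 0.04 [153  57  53]
pink1 [ 0.715 -0.266  0.034] (717, -264, 80, 31, 27.3) 266 medz 0.032 [188 120 139]
pink2 [ 0.508 -0.157  0.035] (511, -155, 77, 29, 45.7) 260 medz 0.032 [189 123 143]
timerG [ 0.498 -0.411  0.072] (500, -414, 30, 28, -25.8) 98 medz 0.072 [ 66 129  76]
timerg [ 0.444 -0.514  0.053] (446, -520, 23, 20, -89.3) 56 medz 0.054 [ 62 128  74]
timerR [ 0.351 -0.495  0.071] (349, -501, 30, 29, 3.0) 107 medz 0.071 [ 63 127  73]
board [ 0.868 -0.196  0.024] (881, -195, 128, 113, -89.6) 1082 medz 0.021 [184 184 183]
lid [0.604 0.176 0.079] (595, 168, 360, 199, -89.2) 6952 medz 0.081 [163 136  98]
spray [ 0.59  -0.547  0.118] (596, -550, 47, 46, 73.3) 257 medz 0.12 [184 184 184]
ash [ 0.691 -0.447  0.001] (691, -435, 33, 28, 27.6) 54 medz 0.005 [138 147 143]
cream [0.367 0.266 0.044] (366, 271, 43, 42, -47.5) 199 medz 0.045 [50 50 49]
table [ 0.355 -0.144 -0.001] (356, -142, 126, 125, -89.3) 1850 medz -0.0 [127 124 121]
knob [ 0.543 -0.049  0.047] (569, -35, 60, 59, -89.2) 111 medz 0.046 [166  56  52]
tins [ 0.345 -0.373  0.052] (344, -379, 65, 64, 64.3) 431 medz 0.052 [192 193 192]
```

View pics/c1.png

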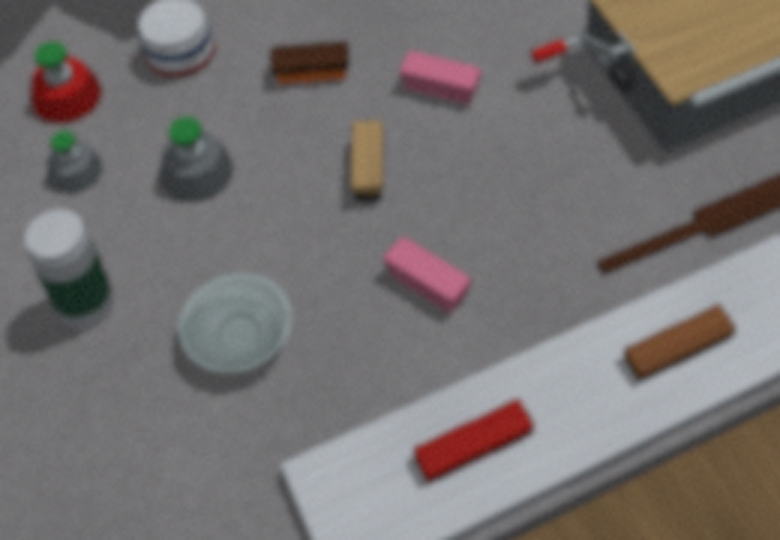

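The crop shows a light brush with a black or dark grey underside at (367,160), and a dark brush with orange bristles at (310,60). The two pink ones at (440,78) and (427,272) are decoys. The red and brown bars on the board measure 96 x 28 x 20 mm with no bristles, so they are not brushes. The larger grey timer with the green head is at (190,160), next to a smaller grey one and a red one. Next I'll fit the chest pose.

```bash
python3 - <<'E'
from h import *
for n in("top0","scene0"):
    t=dict(np.load(n+".npz"));W=world(t);I=t["image"].astype(int)
    Z=W[...,2]
    box=(W[...,0]>.4)&(W[...,0]<.75)&(W[...,1]>-.1)&(W[...,1]<.45)
    wood=box&(Z>.072)&(Z<.09)&(I[...,0]-I[...,2]>40)
    print(n,"lid",rect(W,wood),wood.sum(),np.median(Z[wood]))
    red=box&(I[...,0]-I[...,1]>60)
    r=W[red]; print("knob",r.mean(0).round(3),r.min(0).round(3),r.max(0).round(3),len(r))
    bar=box&(I.max(2)<70)&(Z>.06)&(W[...,0]<.51)
    r=W[bar]; print("bar",len(r),r.mean(0).round(3) if len(r) else "",r.min(0).round(3),r.max(0).round(3),rect(W,bar))
    for q in("timer",):
        g=(I[...,1]-I[...,0]>40)&(abs(W[...,0]-.5)<.05)&(abs(W[...,1]+.41)<.06)
        gg=g&(Z>.069);print("plunger",W[gg].mean(0).round(4),rect(W,gg))
    bd=(W[...,0]>.85)&(W[...,0]<.92)&(I.min(2)>160);print("board z",np.median(Z[bd]).round(4))
    for a,b in((.884,-.1),(.575,-.263),(.432,-.266)):
        m=(abs(W[...,0]-a)<.06)&(abs(W[...,1]-b)<.07)&(abs(Z-(.041 if a>.8 else .032))<.005);print(a,b,rect(W,m),np.median(Z[m]).round(4))
E
```

```text
top0 lid (604, 179, 339, 157, -89.2) 6938 0.08114251815809832
knob [ 0.536 -0.051  0.177] [ 0.452 -0.075  0.04 ] [ 0.552 -0.031  1.298] 67
bar 231 [0.478 0.131 0.309] [ 0.452 -0.075  0.076] [0.509 0.24  1.298] (485, 82, 318, 41, 85.7)
plunger [ 0.4995 -0.4138  0.0723] (500, -414, 28, 25, -89.0)
board z 0.02
0.884 -0.1 (884, -100, 97, 28, -88.8) 0.0397
0.575 -0.263 (575, -263, 80, 30, -23.7) 0.0319
0.432 -0.266 (432, -265, 80, 30, 69.6) 0.0318
scene0 lid (603, 177, 342, 163, -89.3) 3993 0.08087131929175241
knob [ 0.546 -0.048  0.042] [ 0.504 -0.067 -0.003] [ 0.555 -0.014  0.051] 40
bar 114 [0.487 0.175 0.081] [0.477 0.111 0.074] [0.509 0.243 0.087] (493, 177, 132, 32, -89.5)
plunger [ 0.5026 -0.4147  0.0721] (503, -415, 28, 26, 0.9)
board z 0.0201
0.884 -0.1 (888, -101, 100, 32, 88.9) 0.0396
0.575 -0.263 (576, -263, 81, 29, -24.1) 0.0321
0.432 -0.266 (436, -266, 78, 34, 72.5) 0.0319
```

Call:
{"method": "jog_arm", "body": {
  "delta_pos": [
    [0.4,0.4,0],
    [0.8,0.8,0],
    [1,1,0],
    [1,1,0],
    [1,1,0],
    [1,1,0],
    [1,1,0],
    [1,1,0]
  ],
  "dr": [
    [0,0,0.3],
    [0,0,0.6],
    [0,0,0.9],
    [0,0,1],
    [0,0,1],
    [0,0,1],
    [0,0,1],
    [0,0,1]
  ],
  "jaw": 40,
  "grip_force": 50
}}

```text
time: 1.1
position: [0.3594, -0.4392, 0.2312]
ee_rot: [3.141, -0.0, -2.3]
wrist_force: [-0.2, -0.1, -0.3]
grip_width: 0.0402
grasp_force: 0.0
```

Call:
{"method": "jog_arm", "body": {
  "delta_pos": [
    [0.3,0.4,0],
    [0.6,0.8,0],
    [0.8,1,0],
    [0.8,1,0],
    [0.8,1,0],
    [0.8,1,0],
    [0.8,1,0],
    [0.8,1,0]
  ],
  "dr": [
    [0,0,0.3],
    [0,0,0.6],
    [0,0,0.9],
    [0,0,1],
    [0,0,1],
    [0,0,1],
    [0,0,1],
    [0,0,1]
  ]
}}

```text
time: 2.1
position: [0.4796, -0.2892, 0.2314]
ee_rot: [-3.142, 0.0, -1.8]
wrist_force: [-0.4, -0.1, 0.5]
grip_width: 0.04
grasp_force: 0.0
```

Call:
{"method": "jog_arm", "body": {
  "delta_pos": [
    [0,0.2,0],
    [0,0.4,0],
    [0,0.6,0],
    [0,0.8,0],
    [0,1,0],
    [0,1,0],
    [0,1,0],
    [0,1,0]
  ],
  "dr": [
    [0,0,0.2],
    [0,0,0.4],
    [0,0,0.48],
    [0,0,0.48],
    [0,0,0.48],
    [0,0,0.48],
    [0,0,0.48],
    [0,0,0.48]
  ]
}}

```text
time: 3.1
position: [0.48, -0.1394, 0.2312]
ee_rot: [3.141, -0.0, -1.56]
wrist_force: [-0.0, -0.6, 0.1]
grip_width: 0.0402
grasp_force: 0.0
```

Call:
{"method": "jog_arm", "body": {
  "delta_pos": [
    [0,0.3,0],
    [0,0.6,0],
    [0,0.9,0],
    [0,1,0],
    [0,1,0],
    [0,1,0],
    [0,1,0],
    [0,1,0]
  ],
  "dr": [
    [0,0,0],
    [0,0,0],
    [0,0,0],
    [0,0,0],
    [0,0,0],
    [0,0,0],
    [0,0,0],
    [0,0,0]
  ]
}}

```text
time: 4.1
position: [0.4801, 0.0107, 0.2313]
ee_rot: [3.142, -0.0, -1.56]
wrist_force: [-0.0, -0.5, -0.1]
grip_width: 0.0399
grasp_force: 0.0
```

Call:
{"method": "jog_arm", "body": {
  "delta_pos": [
    [0,0.3,0],
    [0,0.6,0],
    [0,0.9,-0.2],
    [0,1,-0.4],
    [0,1,-0.5],
    [0,1,-0.5],
    [0,1,-0.5],
    [0,1,-0.5]
  ],
  "dr": [
    [0,0,0],
    [0,0,0],
    [0,0,0],
    [0,0,0],
    [0,0,0],
    [0,0,0],
    [0,0,0],
    [0,0,0]
  ]
}}

```text
time: 5.1
position: [0.4808, 0.1611, 0.1575]
ee_rot: [-3.139, 0.001, -1.56]
wrist_force: [-0.3, -0.3, -0.0]
grip_width: 0.04
grasp_force: 0.0
```

Call:
{"method": "jog_arm", "body": {
  "delta_pos": [
    [0,0.1,-0.1],
    [0,0.1,-0.2],
    [0,0.1,-0.3],
    [0,0.1,-0.4],
    [0,0.1,-0.5],
    [0,0.1,-0.6],
    [0,0.1,-0.64],
    [0,0.1,-0.64]
  ],
  "dr": [
    [0,0,0],
    [0,0,0],
    [0,0,0],
    [0,0,0],
    [0,0,0],
    [0,0,0],
    [0,0,0],
    [0,0,0]
  ]
}}

```text
time: 6.1
position: [0.48, 0.1763, 0.0599]
ee_rot: [3.141, -0.001, -1.559]
wrist_force: [-0.7, 1.1, 0.9]
grip_width: 0.0399
grasp_force: 0.0
```

Call:
{"method": "jog_arm", "body": {
  "delta_pos": [
    [0,0,0],
    [0,0,0],
    [0,0,0],
    [0,0,0],
    [0,0,0],
    [0,0,0],
    [0,0,0],
    [0,0,0]
  ],
  "dr": [
    [0,0,0],
    [0,0,0],
    [0,0,0],
    [0,0,0],
    [0,0,0],
    [0,0,0],
    [0,0,0],
    [0,0,0]
  ],
  "jaw": 0,
  "grip_force": 40
}}

```text
time: 7.1
position: [0.4789, 0.1764, 0.0608]
ee_rot: [3.14, -0.0, -1.559]
wrist_force: [-4.6, 1.2, 3.5]
grip_width: 0.0085
grasp_force: 39.0
```

```bash
python3 - <<'E'
import numpy as np
# arc: shift from shut pose, in units, th from 0 to 1.475
a0=.0146
def p(th): return np.array([-.205*np.cos(th+a0), 0.013*-.205*np.cos(th+a0), .205*np.sin(th+a0)])
ths=np.linspace(0,1.475,25)
for i,base in((0,0),(8,ths[8]),(16,ths[16])):
    print([ ((p(t)-p(base))/.15).round(3).tolist() for t in ths[i+1:i+9]])
E
```

```text
[[0.004, 0.0, 0.084], [0.013, 0.0, 0.167], [0.027, 0.0, 0.25], [0.046, 0.001, 0.332], [0.07, 0.001, 0.412], [0.099, 0.001, 0.491], [0.133, 0.002, 0.568], [0.171, 0.002, 0.643]]
[[0.043, 0.001, 0.072], [0.09, 0.001, 0.142], [0.142, 0.002, 0.208], [0.197, 0.003, 0.271], [0.256, 0.003, 0.33], [0.319, 0.004, 0.386], [0.385, 0.005, 0.438], [0.454, 0.006, 0.486]]
[[0.072, 0.001, 0.043], [0.146, 0.002, 0.082], [0.223, 0.003, 0.116], [0.302, 0.004, 0.146], [0.382, 0.005, 0.17], [0.464, 0.006, 0.19], [0.546, 0.007, 0.204], [0.63, 0.008, 0.214]]
```

Call:
{"method": "jog_arm", "body": {
  "delta_pos": [
    [0,0,0.08],
    [0.01,0,0.17],
    [0.03,0,0.25],
    [0.05,0,0.33],
    [0.07,0,0.41],
    [0.1,0,0.49],
    [0.13,0,0.57],
    [0.17,0,0.64]
  ],
  "dr": [
    [0,0,0],
    [0,0,0],
    [0,0,0],
    [0,0,0],
    [0,0,0],
    [0,0,0],
    [0,0,0],
    [0,0,0]
  ]
}}

```text
time: 8.1
position: [0.5034, 0.1766, 0.1571]
ee_rot: [3.137, 0.001, -1.56]
wrist_force: [-8.5, 5.4, -0.4]
grip_width: 0.0086
grasp_force: 39.0
```

Call:
{"method": "jog_arm", "body": {
  "delta_pos": [
    [0.04,0,0.07],
    [0.09,0,0.14],
    [0.14,0,0.21],
    [0.2,0,0.27],
    [0.26,0,0.33],
    [0.32,0,0.39],
    [0.39,0,0.44],
    [0.45,0,0.49]
  ],
  "dr": [
    [0,0,0],
    [0,0,0],
    [0,0,0],
    [0,0,0],
    [0,0,0],
    [0,0,0],
    [0,0,0],
    [0,0,0]
  ]
}}

```text
time: 9.1
position: [0.5717, 0.1775, 0.2337]
ee_rot: [3.141, 0.003, -1.558]
wrist_force: [-7.1, 4.7, 5.4]
grip_width: 0.008
grasp_force: 38.9
```

Call:
{"method": "jog_arm", "body": {
  "delta_pos": [
    [0.07,0,0.04],
    [0.15,0,0.08],
    [0.22,0.01,0.12],
    [0.3,0.01,0.15],
    [0.38,0.01,0.17],
    [0.46,0.01,0.19],
    [0.55,0.01,0.2],
    [0.63,0.01,0.21]
  ],
  "dr": [
    [0,0,0],
    [0,0,0],
    [0,0,0],
    [0,0,0],
    [0,0,0],
    [0,0,0],
    [0,0,0],
    [0,0,0]
  ]
}}

```text
time: 10.1
position: [0.6683, 0.1787, 0.2655]
ee_rot: [-3.137, 0.003, -1.558]
wrist_force: [-4.1, 4.8, 5.7]
grip_width: 0.0083
grasp_force: 41.6
```

```bash
python3 - <<'E'
from rig import ctrl
import cv2,numpy as np
from h import *
c=ctrl.capture("scene"); np.savez("s1.npz",**c)
cv2.imwrite("pics/s1.png",cv2.resize(c["image"][40:240,260:520],None,fx=2.5,fy=2.5)[:,:,::-1])
s=ctrl.state();print(s["time"],s["position"],s["wrist_force"])
W=world(c);I=c["image"].astype(int)
red=(I[...,0]-I[...,1]>60)&(abs(W[...,1]+.048)<.05)&(abs(W[...,0]-.6)<.12)&(W[...,2]>.01)
r=W[red];print(len(r),np.median(r,0),r.min(0),r.max(0))
E
```

```text
10.15 [0.66982826 0.17877331 0.26561782] [0.14415993 5.04204213 7.14722054]
46 [ 0.64259866 -0.04925426  0.11341573] [ 0.634286   -0.06439759  0.10830733] [ 0.64906841 -0.03282407  0.11745722]
```

View pics/s1.png

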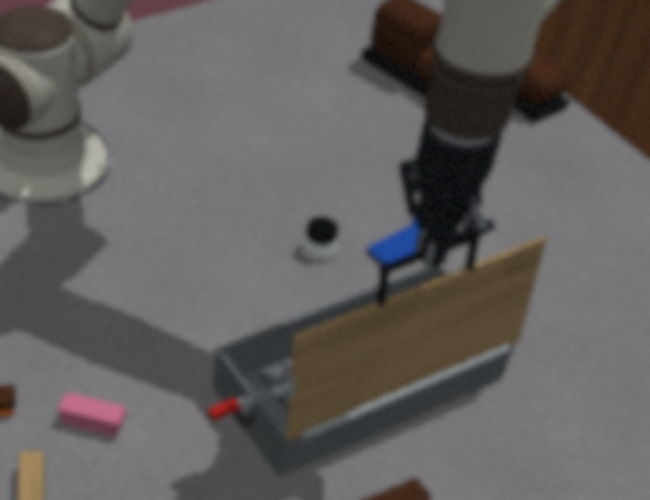

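The lid is up with the bar at crop pixel (430,250). The knob, at (232,408), sits about 8 mm before straight. I'll release the bar and go round to push the knob.

Call:
{"method": "jog_arm", "body": {
  "delta_pos": [
    [0,0,0],
    [0,0,0],
    [0,0,0],
    [0,0,0],
    [0,0,0],
    [0,0,0.1],
    [0,0,0.25],
    [0,0,0.4]
  ],
  "dr": [
    [0,0,0],
    [0,0,0],
    [0,0,0],
    [0,0,0],
    [0,0,0],
    [0,0,0],
    [0,0,0],
    [0,0,0]
  ],
  "jaw": 40
}}

```text
time: 11.15
position: [0.6678, 0.1779, 0.3233]
ee_rot: [-3.14, 0.0, -1.559]
wrist_force: [-1.0, 0.3, 0.2]
grip_width: 0.04
grasp_force: 0.0
```

Call:
{"method": "jog_arm", "body": {
  "delta_pos": [
    [-0.2,0,0],
    [-0.4,-0.1,0],
    [-0.53,-0.3,0],
    [-0.53,-0.6,0],
    [-0.53,-0.9,0],
    [-0.53,-1,0],
    [-0.53,-1,0],
    [-0.53,-1,0]
  ],
  "dr": [
    [0,0,0],
    [0,0,0],
    [0,0,0],
    [0,0,0],
    [0,0,0],
    [0,0,0],
    [0,0,0],
    [0,0,0]
  ],
  "jaw": 0
}}

```text
time: 12.15
position: [0.5883, 0.0288, 0.3215]
ee_rot: [-3.141, 0.0, -1.558]
wrist_force: [-0.3, 0.6, -0.2]
grip_width: 0.0003
grasp_force: 0.0
```

Call:
{"method": "jog_arm", "body": {
  "delta_pos": [
    [0,-0.25,0],
    [0,-0.5,0],
    [0,-0.57,-0.2],
    [0,-0.57,-0.4],
    [0,-0.57,-0.6],
    [0,-0.57,-0.8],
    [0,-0.57,-1],
    [0,-0.57,-1]
  ],
  "dr": [
    [0,0,0],
    [0,0,0],
    [0,0,0],
    [0,0,0],
    [0,0,0],
    [0,0,0],
    [0,0,0],
    [0,0,0]
  ]
}}

```text
time: 13.15
position: [0.5868, -0.0565, 0.1688]
ee_rot: [3.136, -0.001, -1.557]
wrist_force: [-0.0, -0.2, 0.3]
grip_width: 0.0001
grasp_force: 0.0
```

Call:
{"method": "jog_arm", "body": {
  "delta_pos": [
    [0,0,-0.2],
    [0,0,-0.4],
    [0,0,-0.6],
    [0,0,-0.6],
    [0.03,0,-0.6],
    [0.06,0,-0.6],
    [0.06,0,-0.6],
    [0.06,0,-0.6]
  ],
  "dr": [
    [0,0,0],
    [0,0,0],
    [0,0,0],
    [0,0,0],
    [0,0,0],
    [0,0,0],
    [0,0,0],
    [0,0,0]
  ]
}}

```text
time: 14.15
position: [0.5973, -0.0576, 0.0818]
ee_rot: [-3.141, 0.0, -1.559]
wrist_force: [-0.3, -0.8, 0.3]
grip_width: 0.0
grasp_force: 0.0
```

Call:
{"method": "jog_arm", "body": {
  "delta_pos": [
    [0.03,0,0],
    [0.06,0,0],
    [0.09,0,0],
    [0.11,0,0],
    [0.13,0,0],
    [0.15,0,0],
    [0.17,0,0],
    [0.19,0,0]
  ],
  "dr": [
    [0,0,0],
    [0,0,0],
    [0,0,0],
    [0,0,0],
    [0,0,0],
    [0,0,0],
    [0,0,0],
    [0,0,0]
  ]
}}

```text
time: 15.15
position: [0.6254, -0.0577, 0.0811]
ee_rot: [3.141, -0.0, -1.559]
wrist_force: [-1.0, 0.1, -1.0]
grip_width: 0.0001
grasp_force: 0.4
```

```bash
cat > knob.py <<'E'
from rig import ctrl
from h import *
import sys
c=ctrl.capture("scene"); np.savez("s2.npz",**c)
W=world(c);I=c["image"].astype(int)
red=(I[...,0]-I[...,1]>60)&(abs(W[...,1]+.048)<.05)&(abs(W[...,0]-.6)<.12)&(W[...,2]>.01)
r=W[red];print(len(r),np.median(r,0),r.min(0),r.max(0))
s=ctrl.state();print(s["time"],s["position"],s["wrist_force"])
E
python3 knob.py
```

```text
40 [ 0.65268219 -0.05066081  0.10909274] [ 0.64660356 -0.07013484  0.10258871] [ 0.67803789 -0.03497387  0.15378926]
15.2 [ 0.6261555  -0.05762946  0.08124983] [ 0.62131094 -0.50927029 -0.56516289]
```

Call:
{"method": "jog_arm", "body": {
  "delta_pos": [
    [0.01,0,0],
    [0.02,0,0],
    [0.03,0,0],
    [0.04,0,0],
    [0.05,0,0],
    [0.05,0,0],
    [0.05,0,0],
    [0.05,0,0]
  ],
  "dr": [
    [0,0,0],
    [0,0,0],
    [0,0,0],
    [0,0,0],
    [0,0,0],
    [0,0,0],
    [0,0,0],
    [0,0,0]
  ]
}}

```text
time: 16.2
position: [0.6299, -0.0577, 0.0807]
ee_rot: [3.134, -0.0, -1.559]
wrist_force: [-7.3, 0.9, 2.8]
grip_width: -0.0
grasp_force: 4.0
```

```bash
python3 knob.py
```

```text
38 [ 0.65647347 -0.05358512  0.10659903] [ 0.64951908 -0.0700161   0.10071936] [ 0.69310004 -0.03466765  0.16592793]
16.25 [ 0.62987976 -0.0576662   0.08074092] [-7.59395951  1.47807999  2.19667207]
```

Call:
{"method": "jog_arm", "body": {
  "delta_pos": [
    [-0.2,0,0],
    [-0.47,0,0],
    [-0.47,0,0.2],
    [-0.47,0,0.4],
    [-0.47,-0.3,0.5],
    [-0.47,-0.6,0.5],
    [-0.47,-0.7,0.5],
    [-0.47,-0.7,0.5]
  ],
  "dr": [
    [0,0,0],
    [0,0,0],
    [0,0,0],
    [0,0,0],
    [0,0,0],
    [0,0,0],
    [0,0,0],
    [0,0,0]
  ],
  "jaw": 70
}}

```text
time: 17.25
position: [0.563, -0.1633, 0.1564]
ee_rot: [-3.14, -0.0, -1.56]
wrist_force: [0.9, -0.0, 0.9]
grip_width: 0.07
grasp_force: 0.0
```

```bash
cat > look.py <<'E'
from rig import ctrl
from h import *
import sys
for n in("scene","top"):
    c=ctrl.capture(n); cv2.imwrite(f"pics/{n}_{sys.argv[1]}.png",c["image"][:,:,::-1]); np.savez(f"{n}_{sys.argv[1]}.npz",**c)
    W=world(c)
    for k,a,b in(("light",.575,-.263),("dark",.432,-.266),("p1",.717,-.264),("p2",.511,-.155)):
        m=(abs(W[...,0]-a)<.06)&(abs(W[...,1]-b)<.06)&(abs(W[...,2]-.032)<.005)
        if m.sum()>20: print(n,k,rect(W,m),m.sum())
s=ctrl.state();print(s["time"],s["position"],s["ee_rot"])
E
python3 look.py a; python3 knob.py
```

```text
scene light (577, -264, 83, 29, -23.8) 224
scene dark (436, -266, 77, 37, 68.7) 204
scene p1 (720, -265, 82, 33, 28.1) 288
scene p2 (515, -155, 79, 33, 43.8) 208
top light (573, -264, 80, 30, -27.5) 205
top dark (432, -265, 79, 30, 69.4) 277
top p1 (717, -265, 80, 30, 28.5) 273
top p2 (511, -155, 77, 29, 45.5) 257
17.35 [ 0.56288466 -0.16197881  0.15627713] [-3.14114591e+00  3.53283769e-05 -1.55829423e+00]
55 [ 0.65456715 -0.04741024  0.10536196] [ 0.606034   -0.0648124   0.04756993] [ 0.66208642 -0.00789988  0.1100658 ]
17.4 [ 0.56285509 -0.1616996   0.15624156] [ 0.59136806 -0.5332491  -0.51779196]
```

View pics/scene_a.png

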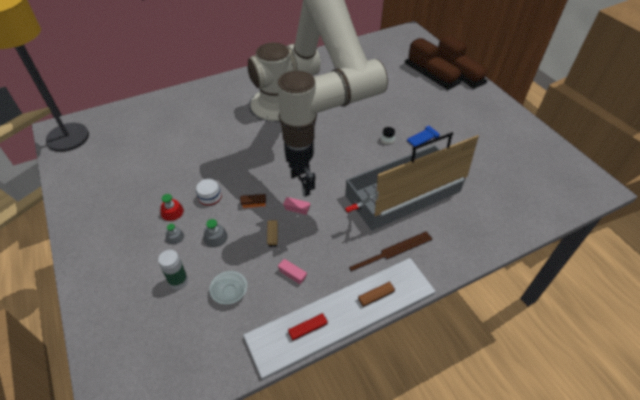

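Call:
{"method": "jog_arm", "body": {
  "delta_pos": [
    [-0.2,-0.2,0],
    [-0.5,-0.4,0],
    [-0.7,-0.6,0],
    [-0.86,-0.69,0],
    [-0.86,-0.69,0],
    [-0.86,-0.69,-0.2],
    [-0.86,-0.69,-0.4],
    [-0.86,-0.69,-0.6]
  ],
  "dr": [
    [0,0,-0.2],
    [0,0,-0.4],
    [0,0,-0.6],
    [0,0,-0.72],
    [0,0,-0.72],
    [0,0,-0.72],
    [0,0,-0.72],
    [0,0,-0.72]
  ],
  "jaw": 65
}}

```text
time: 18.4
position: [0.4352, -0.2653, 0.0656]
ee_rot: [-3.14, 0.0, -1.916]
wrist_force: [0.6, -0.3, 0.6]
grip_width: 0.0649
grasp_force: 0.0
```

Call:
{"method": "jog_arm", "body": {
  "delta_pos": [
    [0,0,-0.1],
    [0,0,-0.2],
    [0,0,-0.3],
    [0,0,-0.35],
    [0,0,-0.39],
    [0,0,-0.39],
    [0,0,-0.39],
    [0,0,-0.39]
  ],
  "dr": [
    [0,0,0],
    [0,0,0],
    [0,0,0],
    [0,0,0],
    [0,0,0],
    [0,0,0],
    [0,0,0],
    [0,0,0]
  ]
}}

```text
time: 19.4
position: [0.4339, -0.2662, 0.0082]
ee_rot: [-3.141, 0.0, -1.919]
wrist_force: [-0.5, 0.4, -0.2]
grip_width: 0.0651
grasp_force: 0.0
```

Call:
{"method": "jog_arm", "body": {
  "delta_pos": [
    [0,0,0],
    [0,0,0],
    [0,0,0],
    [0,0,0],
    [0,0,0],
    [0,0,0],
    [0,0,0],
    [0,0,0]
  ],
  "dr": [
    [0,0,0],
    [0,0,0],
    [0,0,0],
    [0,0,0],
    [0,0,0],
    [0,0,0],
    [0,0,0],
    [0,0,0]
  ],
  "jaw": 0,
  "grip_force": 80
}}

```text
time: 20.4
position: [0.4338, -0.2662, 0.0082]
ee_rot: [-3.141, -0.0, -1.919]
wrist_force: [-0.3, 0.5, 5.1]
grip_width: 0.0282
grasp_force: 79.6
```

Call:
{"method": "jog_arm", "body": {
  "delta_pos": [
    [0,0,0.1],
    [0,0,0.3],
    [0,0,0.6],
    [0,0,0.9],
    [0,0.1,1],
    [0,0.3,1],
    [0,0.5,1],
    [0,0.7,1]
  ],
  "dr": [
    [0,0,0],
    [0,0,0],
    [0,0,0],
    [0,0,0],
    [0,0,0],
    [0,0,0],
    [0,0,0],
    [0,0,0]
  ]
}}

```text
time: 21.4
position: [0.4326, -0.1597, 0.1573]
ee_rot: [3.14, 0.0, -1.919]
wrist_force: [-0.5, 0.5, 0.4]
grip_width: 0.0287
grasp_force: 79.0
```

Call:
{"method": "jog_arm", "body": {
  "delta_pos": [
    [0,0.2,0.1],
    [0,0.4,0.2],
    [0,0.6,0.2],
    [0,0.8,0.2],
    [0,1,0.2],
    [0,1,0.2],
    [0,1,0.2],
    [0,1,0.2]
  ],
  "dr": [
    [0,0,0.1],
    [0,0,0.2],
    [0,0,0.4],
    [0,0,0.6],
    [0,0,0.72],
    [0,0,0.72],
    [0,0,0.72],
    [0,0,0.72]
  ]
}}

```text
time: 22.4
position: [0.4332, -0.0116, 0.1876]
ee_rot: [3.141, -0.0, -1.56]
wrist_force: [-0.2, 0.7, -0.3]
grip_width: 0.0284
grasp_force: 78.9
```

Call:
{"method": "jog_arm", "body": {
  "delta_pos": [
    [0.1,0.2,0],
    [0.2,0.4,0],
    [0.3,0.6,0],
    [0.4,0.8,0],
    [0.5,1,0],
    [0.5,1,0],
    [0.5,1,0],
    [0.5,1,0]
  ],
  "dr": [
    [0,0,0],
    [0,0,0],
    [0,0,0],
    [0,0,0],
    [0,0,0],
    [0,0,0],
    [0,0,0],
    [0,0,0]
  ]
}}

```text
time: 23.4
position: [0.5082, 0.1379, 0.1878]
ee_rot: [3.141, -0.0, -1.56]
wrist_force: [0.3, -0.4, -0.5]
grip_width: 0.0284
grasp_force: 79.0
```

Call:
{"method": "jog_arm", "body": {
  "delta_pos": [
    [0.1,0.2,0],
    [0.2,0.4,0],
    [0.3,0.5,0],
    [0.46,0.66,0],
    [0.46,0.66,0],
    [0.46,0.66,0],
    [0.46,0.66,0],
    [0.46,0.66,0]
  ],
  "dr": [
    [0,0,0],
    [0,0,0],
    [0,0,0],
    [0,0,0],
    [0,0,0],
    [0,0,0],
    [0,0,0],
    [0,0,0]
  ]
}}

```text
time: 24.4
position: [0.5773, 0.2373, 0.1882]
ee_rot: [-3.141, 0.0, -1.559]
wrist_force: [1.2, -0.6, -1.0]
grip_width: 0.0284
grasp_force: 79.0
```

```bash
python3 look.py b; python3 -c "
import cv2;a=cv2.imread('pics/scene_b.png')[60:260,230:490];cv2.imwrite('pics/b1.png',cv2.resize(a,None,fx=2.5,fy=2.5))"
```

```text
scene light (577, -264, 82, 29, -23.8) 224
scene p1 (720, -266, 80, 31, 26.8) 284
scene p2 (514, -155, 80, 35, 45.6) 201
top light (575, -263, 80, 30, -23.5) 271
top p1 (717, -265, 80, 30, 28.1) 268
top p2 (511, -155, 77, 29, 45.5) 274
24.5 [0.57741005 0.23759539 0.18813265] [-3.14133044e+00  2.32909792e-04 -1.55903909e+00]
```

View pics/b1.png

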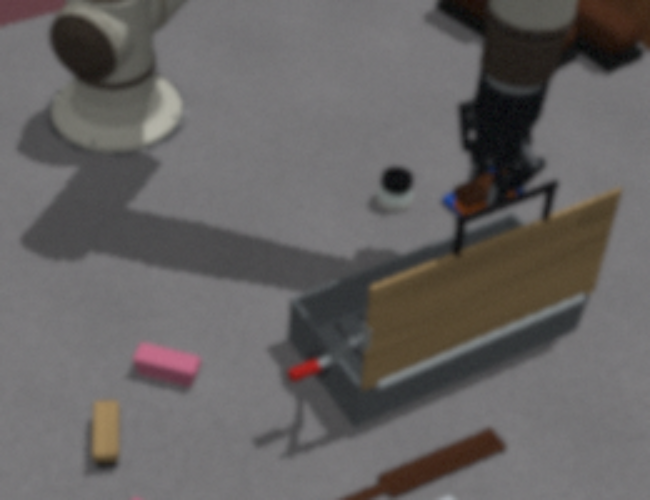

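The dark brush is still held at (475,195), above the box. Next I'll lower it.

Call:
{"method": "jog_arm", "body": {
  "delta_pos": [
    [0,0,-0.1],
    [0,0,-0.25],
    [0,0,-0.4],
    [0,0,-0.55],
    [0,0,-0.7],
    [0,0,-0.85],
    [0,0,-1],
    [0,0,-1]
  ],
  "dr": [
    [0,0,0],
    [0,0,0],
    [0,0,0],
    [0,0,0],
    [0,0,0],
    [0,0,0],
    [0,0,0],
    [0,0,0]
  ]
}}

```text
time: 25.5
position: [0.5758, 0.2367, 0.0349]
ee_rot: [3.137, -0.003, -1.559]
wrist_force: [-0.0, 0.3, 0.6]
grip_width: 0.0281
grasp_force: 79.0
```

Call:
{"method": "jog_arm", "body": {
  "delta_pos": [
    [0,0,-0.04],
    [0,0,-0.08],
    [0,0,-0.11],
    [0,0,-0.13],
    [0,0,-0.15],
    [0,0,-0.15],
    [0,0,-0.15],
    [0,0,-0.15]
  ],
  "dr": [
    [0,0,0],
    [0,0,0],
    [0,0,0],
    [0,0,0],
    [0,0,0],
    [0,0,0],
    [0,0,0],
    [0,0,0]
  ]
}}

```text
time: 26.5
position: [0.5786, 0.2384, 0.0158]
ee_rot: [-3.139, 0.001, -1.559]
wrist_force: [5.4, 0.2, -0.4]
grip_width: 0.0284
grasp_force: 81.0
```

Call:
{"method": "jog_arm", "body": {
  "delta_pos": [
    [0,0,-0.01],
    [0,0,-0.01],
    [0,0,-0.01],
    [0,0,-0.01],
    [0,0,-0.01],
    [0,0,0.1],
    [0,0,0.3],
    [0,0,0.5]
  ],
  "dr": [
    [0,0,0],
    [0,0,0],
    [0,0,0],
    [0,0,0],
    [0,0,0],
    [0,0,0],
    [0,0,0],
    [0,0,0]
  ],
  "jaw": 50
}}

```text
time: 27.5
position: [0.5758, 0.237, 0.0903]
ee_rot: [3.137, -0.002, -1.559]
wrist_force: [0.6, -0.7, 1.0]
grip_width: 0.0501
grasp_force: 0.0
```

Call:
{"method": "jog_arm", "body": {
  "delta_pos": [
    [0,0,0.2],
    [0,0,0.4],
    [0,0,0.6],
    [-0.2,-0.2,0.7],
    [-0.4,-0.4,0.7],
    [-0.4,-0.6,0.7],
    [-0.4,-0.8,0.7],
    [-0.4,-1,0.7]
  ],
  "dr": [
    [0,0,0],
    [0,0,0],
    [0,0,0],
    [0,0,0.3],
    [0,0,0.6],
    [0,0,0.8],
    [0,0,1],
    [0,0,1]
  ]
}}

```text
time: 28.5
position: [0.5156, 0.0867, 0.1948]
ee_rot: [3.138, 0.001, -1.058]
wrist_force: [-0.0, -0.2, 0.2]
grip_width: 0.0505
grasp_force: 0.0
```

```bash
python3 look.py c; python3 - <<'E'
from h import *
c=dict(np.load("top_c.npz"));W=world(c);I=c["image"]
m=(W[...,0]>.53)&(W[...,0]<.66)&(W[...,1]>.03)&(W[...,1]<.33)&(abs(W[...,2]-.037)<.006)
if m.sum()>10: print("dark in box",rect(W,m),m.sum(),np.median(W[m][:,2]))
cv2.imwrite("pics/c2.png",cv2.resize(I[120:280,120:400,::-1],None,fx=2.5,fy=2.5))
E
```

```text
scene light (577, -264, 84, 29, -23.8) 225
scene p1 (719, -266, 81, 33, 29.1) 289
scene p2 (515, -156, 79, 32, 45.9) 203
top light (574, -263, 80, 30, -23.9) 269
top p1 (717, -265, 80, 31, 29.1) 276
top p2 (511, -155, 77, 29, 45.6) 274
28.6 [0.51548025 0.08555466 0.19473069] [ 3.13759256e+00  1.15267531e-03 -1.06180020e+00]
dark in box (586, 265, 23, 18, -85.7) 43 0.03671282826675331
```

View pics/c2.png

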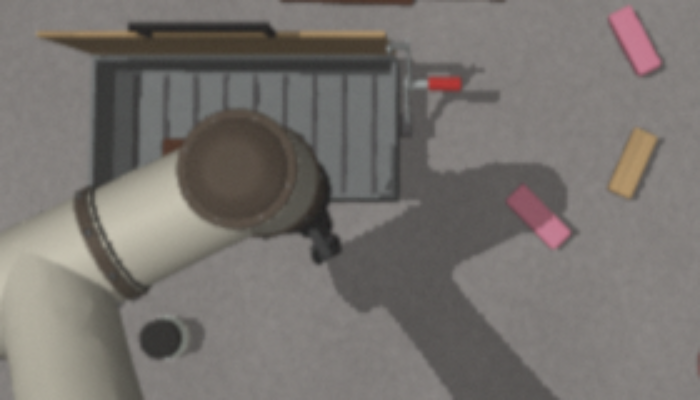

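Call:
{"method": "jog_arm", "body": {
  "delta_pos": [
    [0,-0.2,0],
    [0,-0.4,0],
    [0,-0.6,0],
    [0,-0.8,0],
    [0,-1,0],
    [0,-1,0],
    [0,-1,0],
    [0,-1,0]
  ],
  "dr": [
    [0,0,0.2],
    [0,0,0.4],
    [0,0,0.6],
    [0,0,0.8],
    [0,0,1],
    [0,0,1],
    [0,0,1],
    [0,0,1]
  ],
  "jaw": 65
}}

```text
time: 29.6
position: [0.5174, -0.0612, 0.1952]
ee_rot: [3.141, 0.001, -0.558]
wrist_force: [0.4, -0.1, 0.1]
grip_width: 0.065
grasp_force: 0.0
```

Call:
{"method": "jog_arm", "body": {
  "delta_pos": [
    [0,-0.2,0],
    [0,-0.4,0],
    [0.1,-0.6,0],
    [0.2,-0.8,0],
    [0.3,-1,0],
    [0.39,-1,0],
    [0.39,-1,0],
    [0.39,-1,0]
  ],
  "dr": [
    [0,0,0.2],
    [0,0,0.28],
    [0,0,0.28],
    [0,0,0.28],
    [0,0,0.28],
    [0,0,0.28],
    [0,0,0.28],
    [0,0,0.28]
  ]
}}

```text
time: 30.6
position: [0.5758, -0.2109, 0.1952]
ee_rot: [-3.142, 0.001, -0.417]
wrist_force: [-0.6, 0.1, 0.2]
grip_width: 0.065
grasp_force: 0.0
```

Call:
{"method": "jog_arm", "body": {
  "delta_pos": [
    [0,-0.2,-0.1],
    [0,-0.33,-0.2],
    [0,-0.33,-0.35],
    [0,-0.33,-0.5],
    [0,-0.33,-0.65],
    [0,-0.33,-0.8],
    [0,-0.33,-0.9],
    [0,-0.33,-0.9]
  ],
  "dr": [
    [0,0,0],
    [0,0,0],
    [0,0,0],
    [0,0,0],
    [0,0,0],
    [0,0,0],
    [0,0,0],
    [0,0,0]
  ]
}}

```text
time: 31.6
position: [0.5752, -0.2614, 0.059]
ee_rot: [3.141, 0.003, -0.419]
wrist_force: [-0.2, -0.2, -0.2]
grip_width: 0.0649
grasp_force: 0.0
```

```bash
python3 look.py d; python3 - <<'E'
from h import *
c=dict(np.load("top_d.npz"));W=world(c);I=c["image"]
m=(W[...,0]>.53)&(W[...,0]<.66)&(W[...,1]>.03)&(W[...,1]<.33)&(abs(W[...,2]-.037)<.006)
print("dark in box",rect(W,m),m.sum(),np.median(W[m][:,2]))
E
```

```text
scene light (577, -264, 83, 29, -23.9) 219
scene p1 (719, -266, 81, 32, 28.6) 287
scene p2 (514, -155, 77, 34, 43.5) 137
top light (555, -254, 38, 30, -25.9) 103
top p1 (717, -265, 79, 31, 28.4) 256
top p2 (502, -163, 53, 29, 45.4) 139
31.7 [ 0.57658042 -0.26175756  0.06092177] [ 3.14153694e+00 -1.10822967e-03 -4.18486841e-01]
dark in box (580, 237, 78, 29, -89.0) 293 0.036816011308356704
```

Call:
{"method": "jog_arm", "body": {
  "delta_pos": [
    [0,-0.01,-0.1],
    [0,-0.01,-0.2],
    [0,-0.01,-0.28],
    [0,-0.01,-0.32],
    [0,-0.01,-0.35],
    [0,-0.01,-0.35],
    [0,-0.01,-0.35],
    [0,-0.01,-0.35]
  ],
  "dr": [
    [0,0,0],
    [0,0,0],
    [0,0,0],
    [0,0,0],
    [0,0,0],
    [0,0,0],
    [0,0,0],
    [0,0,0]
  ]
}}

```text
time: 32.7
position: [0.5764, -0.2632, 0.0083]
ee_rot: [-3.141, -0.001, -0.419]
wrist_force: [0.5, -0.8, -0.4]
grip_width: 0.0653
grasp_force: 0.0
```

Call:
{"method": "jog_arm", "body": {
  "delta_pos": [
    [0,0,0],
    [0,0,0],
    [0,0,0],
    [0,0,0],
    [0,0,0],
    [0,0,0],
    [0,0,0],
    [0,0,0]
  ],
  "dr": [
    [0,0,0],
    [0,0,0],
    [0,0,0],
    [0,0,0],
    [0,0,0],
    [0,0,0],
    [0,0,0],
    [0,0,0]
  ],
  "jaw": 0
}}

```text
time: 33.7
position: [0.5765, -0.2632, 0.0083]
ee_rot: [-3.141, -0.001, -0.419]
wrist_force: [-0.3, 0.9, 5.1]
grip_width: 0.0282
grasp_force: 80.3
```

Call:
{"method": "jog_arm", "body": {
  "delta_pos": [
    [0,0,0.1],
    [0,0,0.3],
    [0,0,0.6],
    [0,0,0.9],
    [-0.1,0,1],
    [-0.2,0.1,1],
    [-0.3,0.3,1],
    [-0.35,0.5,1]
  ],
  "dr": [
    [0,0,0],
    [0,0,0],
    [0,0,0],
    [0,0,0],
    [0,0,0],
    [0,0,0],
    [0,0,0],
    [0,0,0]
  ]
}}

```text
time: 34.7
position: [0.5211, -0.1874, 0.1569]
ee_rot: [3.141, 0.003, -0.42]
wrist_force: [0.1, -0.3, 0.3]
grip_width: 0.0287
grasp_force: 79.7
```

Call:
{"method": "jog_arm", "body": {
  "delta_pos": [
    [0,0.2,0.1],
    [0,0.4,0.2],
    [0,0.6,0.2],
    [0,0.8,0.2],
    [0,1,0.2],
    [0,1,0.2],
    [0,1,0.2],
    [0,1,0.2]
  ],
  "dr": [
    [0,0,0.2],
    [0,0,0.4],
    [0,0,0.6],
    [0,0,0.8],
    [0,0,0.86],
    [0,0,0.86],
    [0,0,0.86],
    [0,0,0.86]
  ]
}}

```text
time: 35.7
position: [0.5231, -0.039, 0.1875]
ee_rot: [3.141, 0.001, 0.01]
wrist_force: [0.8, -0.4, -0.8]
grip_width: 0.0284
grasp_force: 79.6
```

Call:
{"method": "jog_arm", "body": {
  "delta_pos": [
    [0.05,0.2,0],
    [0.1,0.4,0],
    [0.2,0.6,0],
    [0.3,0.8,0],
    [0.4,0.97,0],
    [0.41,0.97,0],
    [0.41,0.97,0],
    [0.41,0.97,0]
  ],
  "dr": [
    [0,0,0],
    [0,0,0],
    [0,0,0],
    [0,0,0],
    [0,0,0],
    [0,0,0],
    [0,0,0],
    [0,0,0]
  ]
}}

```text
time: 36.7
position: [0.5847, 0.1063, 0.1878]
ee_rot: [3.141, 0.0, 0.01]
wrist_force: [0.0, 0.6, -0.6]
grip_width: 0.0288
grasp_force: 79.6
```

```bash
python3 - <<'E'
from rig import ctrl
import cv2
from h import *
a=ctrl.capture("scene")["image"][60:260,230:490];cv2.imwrite('pics/e1.png',cv2.resize(a,None,fx=2.5,fy=2.5)[:,:,::-1])
s=ctrl.state();print(s["position"],s["joint_pos"])
E
```

```text
[0.58474538 0.10644177 0.18793972] [ 4.52251279e-01  3.66485004e-01 -1.33835690e-01 -4.55390263e-05
 -1.07063521e+00  1.12861953e+00]
```

View pics/e1.png

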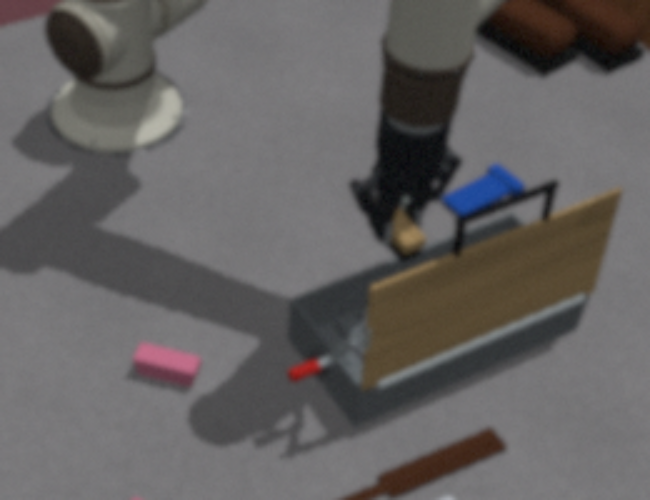

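The light brush is held at (405,235), and the stay is still locked. I'll lower it now.

Call:
{"method": "jog_arm", "body": {
  "delta_pos": [
    [0,0,-0.1],
    [0,0,-0.25],
    [0,0,-0.4],
    [0,0,-0.55],
    [0,0,-0.7],
    [0,0,-0.85],
    [0,0,-1],
    [0,0,-1]
  ],
  "dr": [
    [0,0,0],
    [0,0,0],
    [0,0,0],
    [0,0,0],
    [0,0,0],
    [0,0,0],
    [0,0,0],
    [0,0,0]
  ]
}}

```text
time: 37.75
position: [0.5831, 0.1064, 0.0353]
ee_rot: [3.14, 0.005, 0.011]
wrist_force: [-1.4, 0.4, -0.8]
grip_width: 0.0282
grasp_force: 79.6
```

Call:
{"method": "jog_arm", "body": {
  "delta_pos": [
    [0,0,-0.04],
    [0,0,-0.08],
    [0,0,-0.11],
    [0,0,-0.13],
    [0,0,-0.16],
    [0,0,-0.16],
    [0,0,-0.16],
    [0,0,-0.16]
  ],
  "dr": [
    [0,0,0],
    [0,0,0],
    [0,0,0],
    [0,0,0],
    [0,0,0],
    [0,0,0],
    [0,0,0],
    [0,0,0]
  ]
}}

```text
time: 38.75
position: [0.5851, 0.1074, 0.0139]
ee_rot: [-3.142, -0.0, 0.011]
wrist_force: [0.3, 0.7, -1.4]
grip_width: 0.0281
grasp_force: 79.8
```

Call:
{"method": "jog_arm", "body": {
  "delta_pos": [
    [0,0,0],
    [0,0,0],
    [0,0,0],
    [0,0,0],
    [0,0,0],
    [0,0,0.1],
    [0,0,0.3],
    [0,0,0.5]
  ],
  "dr": [
    [0,0,0],
    [0,0,0],
    [0,0,0],
    [0,0,0],
    [0,0,0],
    [0,0,0],
    [0,0,0],
    [0,0,0]
  ],
  "jaw": 50
}}

```text
time: 39.75
position: [0.5853, 0.1074, 0.0906]
ee_rot: [-3.142, -0.001, 0.011]
wrist_force: [0.5, 0.5, 0.1]
grip_width: 0.0498
grasp_force: 0.0
```

Call:
{"method": "jog_arm", "body": {
  "delta_pos": [
    [0,0,0.2],
    [0,0,0.4],
    [0,0,0.6],
    [-0.2,-0.2,0.6],
    [-0.3,-0.4,0.6],
    [-0.3,-0.6,0.6],
    [-0.3,-0.8,0.6],
    [-0.3,-1,0.6]
  ],
  "dr": [
    [0,0,0],
    [0,0,0],
    [0,0,0],
    [0,0,-0.3],
    [0,0,-0.6],
    [0,0,-0.8],
    [0,0,-1],
    [0,0,-1]
  ]
}}

```text
time: 40.75
position: [0.5401, -0.0436, 0.1802]
ee_rot: [-3.141, -0.001, -0.489]
wrist_force: [1.1, -0.2, 0.1]
grip_width: 0.0499
grasp_force: 0.0
```

```bash
python3 look.py f; python3 - <<'E'
from h import *
c=dict(np.load("top_f.npz"));W=world(c);I=c["image"]
m=(W[...,0]>.53)&(W[...,0]<.66)&(W[...,1]>.03)&(W[...,1]<.33)&(abs(W[...,2]-.037)<.006)
n,l,st,_=cv2.connectedComponentsWithStats(m.astype(np.uint8))
for i in range(1,n):
  if st[i,4]>20: print(rect(W,l==i),st[i,4],np.median(W[l==i][:,2]))
E
python3 knob.py
```

```text
scene p1 (720, -266, 80, 33, 29.1) 290
scene p2 (514, -154, 80, 34, 47.2) 203
top p1 (718, -265, 80, 31, 29.0) 264
top p2 (511, -155, 77, 29, 45.6) 272
40.85 [ 0.53984209 -0.04466741  0.17992525] [-3.14113928e+00 -1.01153016e-03 -4.91767967e-01]
54 [ 0.65536614 -0.04865907  0.1056301 ] [ 0.60691927 -0.06525353  0.04884371] [ 0.6608676  -0.00850556  0.11185347]
40.9 [ 0.54006182 -0.04359956  0.17983102] [-0.96742549  0.05678957 -0.42777749]
```

View pics/top_f.png

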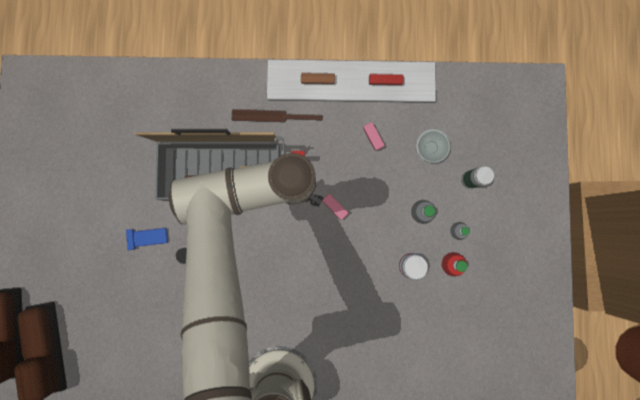

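Call:
{"method": "jog_arm", "body": {
  "delta_pos": [
    [0,-0.1,0.3],
    [0,-0.12,0.3],
    [0,-0.12,0.3],
    [0,-0.12,0.3],
    [0,-0.12,0.3],
    [0,-0.12,0.3],
    [0,-0.12,0.3],
    [0,-0.12,0.3]
  ],
  "dr": [
    [0,0,-0.2],
    [0,0,-0.4],
    [0,0,-0.6],
    [0,0,-0.8],
    [0,0,-1],
    [0,0,-1],
    [0,0,-1],
    [0,0,-1]
  ],
  "jaw": 40
}}

```text
time: 41.9
position: [0.5401, -0.0604, 0.2239]
ee_rot: [-3.141, -0.0, -0.988]
wrist_force: [-0.5, 0.0, -0.2]
grip_width: 0.04
grasp_force: 0.0
```

Call:
{"method": "jog_arm", "body": {
  "delta_pos": [
    [0.1,0,0],
    [0.2,0,0],
    [0.4,0,0],
    [0.5,0,0],
    [0.6,0,0],
    [0.74,0,0],
    [0.74,0,0],
    [0.74,0,0]
  ],
  "dr": [
    [0,0,-0.2],
    [0,0,-0.4],
    [0,0,-0.6],
    [0,0,-0.8],
    [0,0,-1],
    [0,0,-1],
    [0,0,-1],
    [0,0,-1]
  ]
}}

```text
time: 42.9
position: [0.6505, -0.0606, 0.2235]
ee_rot: [3.141, 0.0, -1.489]
wrist_force: [-0.1, 1.4, 1.1]
grip_width: 0.0401
grasp_force: 0.0
```

Call:
{"method": "jog_arm", "body": {
  "delta_pos": [
    [0,0,0],
    [0,0,0],
    [0,0,0],
    [0,0,0],
    [0,0,0],
    [0,0,0],
    [0,0,0],
    [0,0,0]
  ],
  "dr": [
    [0,0,-0.14],
    [0,0,-0.14],
    [0,0,-0.14],
    [0,0,-0.14],
    [0,0,-0.14],
    [0,0,-0.14],
    [0,0,-0.14],
    [0,0,-0.14]
  ]
}}

```text
time: 43.9
position: [0.6511, -0.0606, 0.2238]
ee_rot: [3.141, -0.0, -1.559]
wrist_force: [-0.6, 0.1, 0.1]
grip_width: 0.04
grasp_force: 0.0
```

```bash
python3 look.py g; python3 - <<'E'
from h import *
c=dict(np.load("top_g.npz"));W=world(c);I=c["image"]
m=(W[...,0]>.53)&(W[...,0]<.66)&(W[...,1]>.03)&(W[...,1]<.33)&(abs(W[...,2]-.037)<.006)
n,l,st,_=cv2.connectedComponentsWithStats(m.astype(np.uint8))
for i in range(1,n):
  if st[i,4]>20: print(rect(W,l==i),st[i,4],np.median(W[l==i][:,2]))
cv2.imwrite("pics/g1.png",cv2.resize(I[110:270,130:370,::-1],None,fx=3,fy=3))
E
```

```text
scene p1 (720, -266, 82, 33, 28.5) 281
scene p2 (514, -155, 81, 34, 43.4) 199
top p1 (717, -265, 80, 31, 27.9) 276
top p2 (511, -155, 77, 29, 45.7) 268
44.0 [ 0.6510977  -0.06061894  0.223781  ] [ 3.14154224e+00 -3.87216038e-05 -1.55876368e+00]
(583, 107, 79, 29, 1.3) 295 0.036895620208047514
(573, 285, 45, 29, -89.4) 165 0.03688866893564566
```

View pics/g1.png

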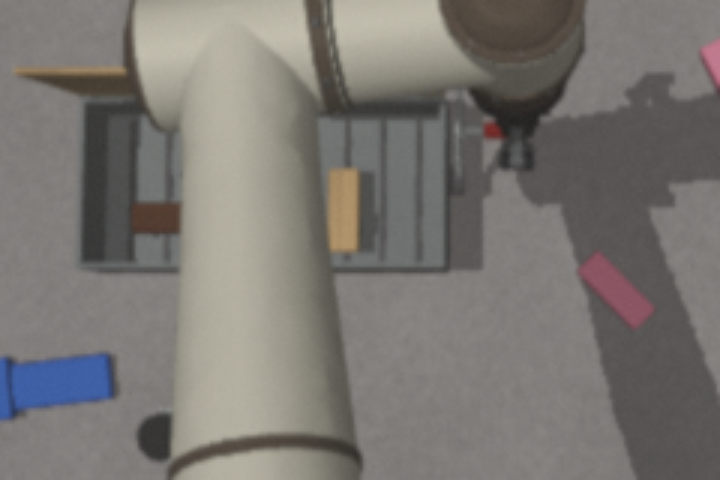

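Both brushes lie flat in the box: the light one at crop (343,210), the dark one at (155,217), partly hidden. The dark one was nudged along but is still flat and separate. Now I'll hook the knob.

Call:
{"method": "jog_arm", "body": {
  "delta_pos": [
    [0,0,-0.15],
    [0,0,-0.3],
    [0,0,-0.45],
    [0,0,-0.6],
    [0,0,-0.7],
    [0,0,-0.8],
    [0,0,-0.9],
    [0,0,-0.93]
  ],
  "dr": [
    [0,0,0],
    [0,0,0],
    [0,0,0],
    [0,0,0],
    [0,0,0],
    [0,0,0],
    [0,0,0],
    [0,0,0]
  ]
}}

```text
time: 45.0
position: [0.6506, -0.0607, 0.0831]
ee_rot: [3.14, -0.0, -1.559]
wrist_force: [-1.1, -0.8, 0.1]
grip_width: 0.0401
grasp_force: 0.0
```

Call:
{"method": "jog_arm", "body": {
  "delta_pos": [
    [0,0,0],
    [0,0,0],
    [0,0,0],
    [-0.03,0,0.01],
    [-0.06,0,0.02],
    [-0.09,0,0.03],
    [-0.12,0,0.04],
    [-0.15,0,0.05]
  ],
  "dr": [
    [0,0,0],
    [0,0,0],
    [0,0,0],
    [0,0,0],
    [0,0,0],
    [0,0,0],
    [0,0,0],
    [0,0,0]
  ],
  "jaw": 22,
  "grip_force": 30
}}

```text
time: 46.0
position: [0.6286, -0.0606, 0.0923]
ee_rot: [-3.141, -0.0, -1.559]
wrist_force: [2.4, -0.4, 2.4]
grip_width: 0.0222
grasp_force: 1.0
```

```bash
python3 knob.py
```

```text
return _methods._mean(a, axis=axis, dtype=dtype,
  ret = um.true_divide(
Traceback (most recent call last):
  File "knob.py", line 7, in <module>
    r=W[red];print(len(r),np.median(r,0),r.min(0),r.max(0))
                                         ~~~~~^^^
ValueError: zero-size array to reduction operation minimum which has no identity
```

Call:
{"method": "jog_arm", "body": {
  "delta_pos": [
    [-0.02,0,0.01],
    [-0.04,0,0.01],
    [-0.06,0,0.02],
    [-0.08,0,0.02],
    [-0.08,0,0.02],
    [-0.08,0,0.02],
    [-0.08,0,0.02],
    [-0.08,0,0.02]
  ],
  "dr": [
    [0,0,0],
    [0,0,0],
    [0,0,0],
    [0,0,0],
    [0,0,0],
    [0,0,0],
    [0,0,0],
    [0,0,0]
  ]
}}

```text
time: 47.05
position: [0.6165, -0.0606, 0.0947]
ee_rot: [3.141, -0.0, -1.559]
wrist_force: [-0.3, 0.5, 1.0]
grip_width: 0.0222
grasp_force: 0.0
```

Call:
{"method": "jog_arm", "body": {
  "delta_pos": [
    [0,0,0],
    [0,0,0],
    [0,0,0],
    [0,0,0.15],
    [0,0,0.35],
    [0,0,0.6],
    [0,0,0.8],
    [0,0,1]
  ],
  "dr": [
    [0,0,0],
    [0,0,0],
    [0,0,0],
    [0,0,0],
    [0,0,0],
    [0,0,0],
    [0,0,0],
    [0,0,0]
  ],
  "jaw": 40
}}

```text
time: 48.05
position: [0.6165, -0.0606, 0.246]
ee_rot: [-3.141, 0.0, -1.559]
wrist_force: [0.7, 0.2, -0.5]
grip_width: 0.04
grasp_force: 0.0
```

```bash
cat > lid.py <<'E'
from rig import ctrl
from h import *
c=ctrl.capture("scene");W=world(c);I=c["image"].astype(int)
cv2.imwrite("pics/lid.png",c["image"][:,:,::-1])
w=(I[...,0]-I[...,2]>35)&(W[...,1]>.02)&(W[...,1]<.33)&(W[...,0]>.5)&(W[...,0]<.78)&(W[...,2]>.085)&(W[...,2]<.3)&(abs(I[...,0]-I[...,1])<45)
p=W[w];p=p[p[:,2]>.1]
A=np.polyfit(p[:,2],p[:,0],1);print("n",len(p),"theta",np.arctan2(1,-A[0]),"x range",p[:,0].min(),p[:,0].max(),"zmax",np.percentile(p[:,2],99))
r=(I[...,0]-I[...,1]>60)&(abs(W[...,1]+.048)<.05)&(abs(W[...,0]-.6)<.12)&(W[...,2]>.01)
print("knob",W[r].mean(0) if r.any() else None)
s=ctrl.state();print(s["time"],s["position"],s["wrist_force"])
E
python3 lid.py
```

```text
n 3481 theta 1.3340863583185094 x range 0.6477039713162899 0.6905018534980889 zmax 0.23258877778110648
knob [ 0.6231424  -0.04848996  0.11814637]
48.1 [ 0.61867577 -0.06095425  0.25096025] [ 1.9840703  -0.24340082  3.92177398]
```

Call:
{"method": "jog_arm", "body": {
  "delta_pos": [
    [0,0,0.2],
    [0,0,0.4],
    [0,0,0.57],
    [0,0.2,0.57],
    [0.05,0.4,0.57],
    [0.1,0.6,0.57],
    [0.16,0.8,0.57],
    [0.16,1,0.57]
  ],
  "dr": [
    [0,0,0],
    [0,0,0],
    [0,0,0],
    [0,0,0],
    [0,0,0],
    [0,0,0],
    [0,0,0],
    [0,0,0]
  ],
  "jaw": 60
}}

```text
time: 49.1
position: [0.6409, 0.0904, 0.3295]
ee_rot: [3.141, -0.0, -1.559]
wrist_force: [-0.0, 0.6, -0.7]
grip_width: 0.0601
grasp_force: 0.0
```

Call:
{"method": "jog_arm", "body": {
  "delta_pos": [
    [0,0.2,0],
    [0,0.4,0],
    [0,0.59,0],
    [0,0.59,0],
    [0,0.59,0],
    [0,0.59,0],
    [0,0.59,0],
    [0,0.59,0]
  ],
  "dr": [
    [0,0,0],
    [0,0,0],
    [0,0,0],
    [0,0,0],
    [0,0,0],
    [0,0,0],
    [0,0,0],
    [0,0,0]
  ]
}}

```text
time: 50.1
position: [0.6406, 0.1774, 0.3304]
ee_rot: [-3.141, 0.0, -1.559]
wrist_force: [0.2, 0.4, 0.2]
grip_width: 0.0605
grasp_force: 0.0
```

```bash
python3 lid.py; python3 - <<'E'
import cv2
a=cv2.imread("pics/lid.png")[60:260,260:520];cv2.imwrite("pics/l2.png",cv2.resize(a,None,fx=2.5,fy=2.5))
E
```

```text
n 3196 theta 1.334757557209214 x range 0.6466008099758113 0.6907031867089981 zmax 0.23235986142314335
knob [ 0.62280071 -0.04912615  0.11790156]
50.15 [0.64064809 0.17751001 0.33040252] [ 0.29995594  0.40030175 -0.25301195]
```

View pics/l2.png

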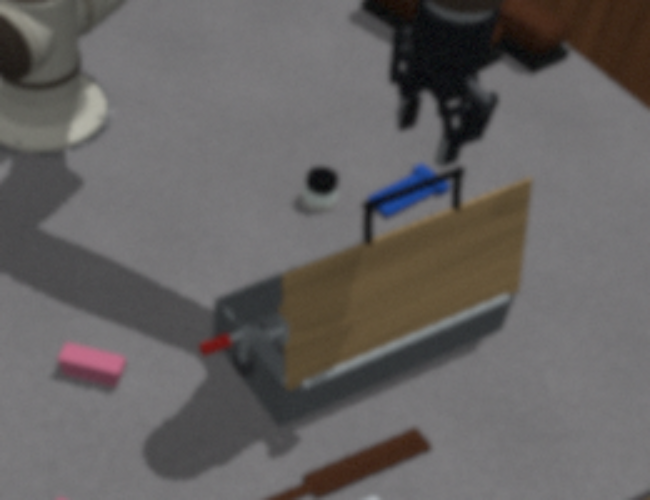

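The stay is broken forward and the lid holds at 1.33 rad, with the bar at crop (415,188) under the fingers. I'll pinch it and lower the lid.

Call:
{"method": "jog_arm", "body": {
  "delta_pos": [
    [0,0,-0.1],
    [0,0,-0.2],
    [0,0,-0.3],
    [0,0,-0.4],
    [0,0,-0.5],
    [0,0,-0.5],
    [0,0,-0.5],
    [0,0,-0.5]
  ],
  "dr": [
    [0,0,0],
    [0,0,0],
    [0,0,0],
    [0,0,0],
    [0,0,0],
    [0,0,0],
    [0,0,0],
    [0,0,0]
  ]
}}

```text
time: 51.15
position: [0.641, 0.178, 0.2563]
ee_rot: [-3.14, 0.001, -1.559]
wrist_force: [0.3, -0.2, 0.6]
grip_width: 0.0599
grasp_force: 0.0
```

Call:
{"method": "jog_arm", "body": {
  "delta_pos": [
    [0,0,0],
    [0,0,0],
    [0,0,0],
    [0,0,0],
    [0,0,0],
    [0,0,0],
    [0,0,0],
    [0,0,0]
  ],
  "dr": [
    [0,0,0],
    [0,0,0],
    [0,0,0],
    [0,0,0],
    [0,0,0],
    [0,0,0],
    [0,0,0],
    [0,0,0]
  ],
  "jaw": 0,
  "grip_force": 40
}}

```text
time: 52.15
position: [0.6406, 0.1778, 0.2556]
ee_rot: [-3.141, -0.0, -1.559]
wrist_force: [-1.9, 0.2, 2.3]
grip_width: 0.0084
grasp_force: 39.2
```

```bash
python3 lid.py; python3 - <<'E'
import numpy as np
a0=.0146
def p(th): return np.array([-.205*np.cos(th+a0), 0.013*-.205*np.cos(th+a0), .205*np.sin(th+a0)])
ths=np.linspace(1.335,0,25)
for i in(0,8,16):
    print([ ((p(t)-p(ths[i]))/.15).round(2).tolist() for t in ths[i+1:i+9]])
E
```

```text
n 2978 theta 1.3398594416252625 x range 0.646761216496729 0.6905634077158704 zmax 0.23174941087156595
knob [ 0.62358611 -0.04965809  0.11822786]
52.2 [0.64058864 0.17786455 0.25557878] [-2.39400367  0.13108858  2.45708001]
[[-0.07, -0.0, -0.02], [-0.15, -0.0, -0.04], [-0.22, -0.0, -0.07], [-0.29, -0.0, -0.1], [-0.35, -0.0, -0.13], [-0.42, -0.01, -0.17], [-0.48, -0.01, -0.21], [-0.54, -0.01, -0.26]]
[[-0.06, -0.0, -0.05], [-0.11, -0.0, -0.1], [-0.17, -0.0, -0.16], [-0.22, -0.0, -0.21], [-0.26, -0.0, -0.27], [-0.31, -0.0, -0.34], [-0.34, -0.0, -0.4], [-0.38, -0.0, -0.47]]
[[-0.03, -0.0, -0.07], [-0.06, -0.0, -0.14], [-0.08, -0.0, -0.21], [-0.1, -0.0, -0.29], [-0.12, -0.0, -0.36], [-0.13, -0.0, -0.43], [-0.14, -0.0, -0.51], [-0.14, -0.0, -0.59]]
```

Call:
{"method": "jog_arm", "body": {
  "delta_pos": [
    [-0.07,0,-0.02],
    [-0.15,0,-0.04],
    [-0.22,0,-0.07],
    [-0.29,0,-0.1],
    [-0.35,0,-0.13],
    [-0.42,-0.01,-0.17],
    [-0.48,-0.01,-0.21],
    [-0.54,-0.01,-0.26]
  ],
  "dr": [
    [0,0,0],
    [0,0,0],
    [0,0,0],
    [0,0,0],
    [0,0,0],
    [0,0,0],
    [0,0,0],
    [0,0,0]
  ]
}}

```text
time: 53.2
position: [0.5584, 0.1768, 0.216]
ee_rot: [3.14, 0.0, -1.559]
wrist_force: [-3.2, -0.0, 6.8]
grip_width: 0.0085
grasp_force: 41.4
```

Call:
{"method": "jog_arm", "body": {
  "delta_pos": [
    [-0.06,0,-0.05],
    [-0.11,0,-0.1],
    [-0.17,0,-0.16],
    [-0.22,0,-0.21],
    [-0.26,0,-0.27],
    [-0.31,0,-0.34],
    [-0.35,0,-0.4],
    [-0.39,0,-0.47]
  ],
  "dr": [
    [0,0,0],
    [0,0,0],
    [0,0,0],
    [0,0,0],
    [0,0,0],
    [0,0,0],
    [0,0,0],
    [0,0,0]
  ]
}}

```text
time: 54.2
position: [0.5012, 0.176, 0.145]
ee_rot: [-3.141, -0.0, -1.559]
wrist_force: [2.6, -4.6, -0.5]
grip_width: 0.0083
grasp_force: 42.5
```

Call:
{"method": "jog_arm", "body": {
  "delta_pos": [
    [-0.03,0,-0.07],
    [-0.06,0,-0.14],
    [-0.08,0,-0.21],
    [-0.1,0,-0.29],
    [-0.12,0,-0.36],
    [-0.13,0,-0.43],
    [-0.14,0,-0.51],
    [-0.14,0,-0.57]
  ],
  "dr": [
    [0,0,0],
    [0,0,0],
    [0,0,0],
    [0,0,0],
    [0,0,0],
    [0,0,0],
    [0,0,0],
    [0,0,0]
  ]
}}

```text
time: 55.2
position: [0.4791, 0.1759, 0.0591]
ee_rot: [3.139, -0.001, -1.56]
wrist_force: [-2.5, -2.9, 1.0]
grip_width: 0.0084
grasp_force: 43.2
```

Call:
{"method": "jog_arm", "body": {
  "delta_pos": [
    [0,0,-0.02],
    [0,0,-0.02],
    [0,0,-0.02],
    [0,0,-0.02],
    [0,0,-0.02],
    [0,0,-0.02],
    [0,0,-0.02],
    [0,0,-0.02]
  ],
  "dr": [
    [0,0,0],
    [0,0,0],
    [0,0,0],
    [0,0,0],
    [0,0,0],
    [0,0,0],
    [0,0,0],
    [0,0,0]
  ]
}}

```text
time: 56.2
position: [0.479, 0.1759, 0.0571]
ee_rot: [3.139, -0.001, -1.559]
wrist_force: [-3.5, -3.6, -1.2]
grip_width: 0.0084
grasp_force: 43.0
```

Call:
{"method": "jog_arm", "body": {
  "delta_pos": [
    [0,0,0],
    [0,0,0],
    [0,0,0],
    [0,0,0],
    [0,0,0],
    [0,0,0.2],
    [0,0,0.5],
    [0,0,0.8]
  ],
  "dr": [
    [0,0,0],
    [0,0,0],
    [0,0,0],
    [0,0,0],
    [0,0,0],
    [0,0,0],
    [0,0,0],
    [0,0,0]
  ],
  "jaw": 40
}}

```text
time: 57.2
position: [0.4799, 0.1762, 0.1785]
ee_rot: [3.141, -0.0, -1.559]
wrist_force: [0.0, 0.5, 0.3]
grip_width: 0.0401
grasp_force: 0.0
```

Call:
{"method": "jog_arm", "body": {
  "delta_pos": [
    [0,-0.2,0],
    [0,-0.4,0],
    [0,-0.6,0],
    [0,-0.8,0],
    [0,-1,0],
    [0,-1,0],
    [0,-1,0],
    [0,-1,0]
  ],
  "dr": [
    [0,0,0],
    [0,0,0],
    [0,0,0],
    [0,0,0],
    [0,0,0],
    [0,0,0],
    [0,0,0],
    [0,0,0]
  ],
  "jaw": 0
}}

```text
time: 58.2
position: [0.4802, 0.0271, 0.1773]
ee_rot: [-3.141, 0.0, -1.558]
wrist_force: [-0.1, -0.1, -0.1]
grip_width: 0.0003
grasp_force: 0.0
```

Call:
{"method": "jog_arm", "body": {
  "delta_pos": [
    [0,-0.2,0],
    [0,-0.4,0],
    [0,-0.6,0],
    [0,-0.8,0],
    [0,-1,0],
    [0,-1,0],
    [0,-1,0],
    [0,-1,0]
  ],
  "dr": [
    [0,0,0],
    [0,0,0],
    [0,0,0],
    [0,0,0],
    [0,0,0],
    [0,0,0],
    [0,0,0],
    [0,0,0]
  ]
}}

```text
time: 59.2
position: [0.4802, -0.1227, 0.1773]
ee_rot: [-3.142, 0.0, -1.557]
wrist_force: [0.6, -0.1, -1.2]
grip_width: 0.0003
grasp_force: 0.0
```

Call:
{"method": "jog_arm", "body": {
  "delta_pos": [
    [0,-0.2,0],
    [0,-0.4,0],
    [0,-0.6,0],
    [0,-0.8,0],
    [0,-1,0],
    [0,-1,0],
    [0,-1,0],
    [0,-1,0]
  ],
  "dr": [
    [0,0,0],
    [0,0,0],
    [0,0,0],
    [0,0,0],
    [0,0,0],
    [0,0,0],
    [0,0,0],
    [0,0,0]
  ]
}}

```text
time: 60.2
position: [0.4802, -0.2726, 0.1774]
ee_rot: [-3.142, 0.0, -1.557]
wrist_force: [-0.7, 1.0, -0.3]
grip_width: 0.0
grasp_force: 0.0
```

```bash
python3 - <<'E'
from rig import ctrl
from h import *
for n in("top","scene"):
    c=ctrl.capture(n);W=world(c);I=c["image"].astype(int);Z=W[...,2]
    cv2.imwrite(f"pics/z_{n}.png",c["image"][:,:,::-1])
    w=(abs(W[...,0]-.6)<.12)&(abs(W[...,1]-.17)<.2)&(I[...,0]-I[...,2]>40)&(Z>.05)
    print(n,"lid",rect(W,w),np.percentile(Z[w],[1,50,99]).round(4))
    f=w&(W[...,0]<.56);print("front z",np.median(Z[f]).round(4))
    g=(I[...,1]-I[...,0]>40)&(abs(W[...,0]-.5)<.05)&(abs(W[...,1]+.41)<.06)&(Z>.065);print("pl",W[g].mean(0).round(4),rect(W,g) if g.any() else 0)
s=ctrl.state();print(s["time"],s["position"],s["wrist_force"])
E
```

```text
top lid (604, 179, 339, 157, -89.3) [0.0756 0.0812 0.0866]
front z 0.0812
pl [nan nan nan] 0
scene lid (605, 176, 341, 161, -89.0) [0.0761 0.0809 0.0859]
front z 0.0807
pl [ 0.5033 -0.4154  0.0726] (503, -416, 22, 22, -84.3)
60.3 [ 0.48025597 -0.27280446  0.17748064] [-0.26702855 -1.01076151 -1.10710784]<stdin>:9: RuntimeWarning: Mean of empty slice.
  ret = um.true_divide(
```

View pics/z_scene.png

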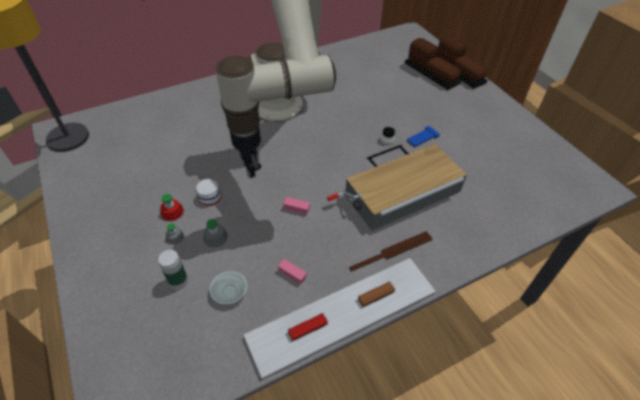

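The lid is shut (front edge at z 0.081), and the timer at (215,230) is free. I'll press the plunger now.

Call:
{"method": "jog_arm", "body": {
  "delta_pos": [
    [0.03,-0.2,0],
    [0.06,-0.4,0],
    [0.1,-0.7,0],
    [0.14,-0.95,0],
    [0.14,-0.95,-0.2],
    [0.14,-0.95,-0.4],
    [0.14,-0.95,-0.58],
    [0.14,-0.95,-0.58]
  ],
  "dr": [
    [0,0,0],
    [0,0,0],
    [0,0,0],
    [0,0,0],
    [0,0,0],
    [0,0,0],
    [0,0,0],
    [0,0,0]
  ]
}}

```text
time: 61.3
position: [0.4998, -0.4149, 0.0879]
ee_rot: [3.137, 0.003, -1.559]
wrist_force: [-0.2, -0.2, 0.3]
grip_width: -0.0001
grasp_force: 0.0
```

Call:
{"method": "jog_arm", "body": {
  "delta_pos": [
    [0,0,-0.06],
    [0,0,-0.12],
    [0,0,-0.15],
    [0,0,-0.18],
    [0,0,-0.2],
    [0,0,-0.21],
    [0,0,-0.21],
    [0,0,-0.21]
  ],
  "dr": [
    [0,0,0],
    [0,0,0],
    [0,0,0],
    [0,0,0],
    [0,0,0],
    [0,0,0],
    [0,0,0],
    [0,0,0]
  ]
}}

```text
time: 62.3
position: [0.5017, -0.4163, 0.0604]
ee_rot: [-3.14, -0.001, -1.558]
wrist_force: [-1.2, 1.7, 7.4]
grip_width: -0.0001
grasp_force: 3.6
```

Force is 7.4 N, just short of the stop. I'll press a little further.

Call:
{"method": "jog_arm", "body": {
  "delta_pos": [
    [0,0,-0.01],
    [0,0,-0.02],
    [0,0,-0.03],
    [0,0,-0.04],
    [0,0,-0.04],
    [0,0,-0.04],
    [0,0,-0.04],
    [0,0,-0.04]
  ],
  "dr": [
    [0,0,0],
    [0,0,0],
    [0,0,0],
    [0,0,0],
    [0,0,0],
    [0,0,0],
    [0,0,0],
    [0,0,0]
  ]
}}

```text
time: 63.3
position: [0.502, -0.4165, 0.0598]
ee_rot: [-3.139, -0.003, -1.556]
wrist_force: [-5.6, 9.9, 28.3]
grip_width: -0.0001
grasp_force: 14.2
```

The plunger is at its stop: 28 N, and z no longer moves. I'll release it, retreat and check.

Call:
{"method": "jog_arm", "body": {
  "delta_pos": [
    [0,0,0.1],
    [0,0,0.2],
    [0,0,0.4],
    [0,0,0.6],
    [0,0,0.8],
    [0,0,0.9],
    [0,0,0.9],
    [0,0,0.9]
  ],
  "dr": [
    [0,0,0],
    [0,0,0],
    [0,0,0],
    [0,0,0],
    [0,0,0],
    [0,0,0],
    [0,0,0],
    [0,0,0]
  ]
}}

```text
time: 64.3
position: [0.5004, -0.4156, 0.186]
ee_rot: [3.139, 0.002, -1.559]
wrist_force: [-0.0, 0.7, -0.5]
grip_width: 0.0
grasp_force: 0.0
```

Call:
{"method": "jog_arm", "body": {
  "delta_pos": [
    [-0.2,0.2,0],
    [-0.4,0.4,0],
    [-0.5,0.6,0],
    [-0.5,0.8,0],
    [-0.5,1,0],
    [-0.5,1,0],
    [-0.5,1,0],
    [-0.5,1,0]
  ],
  "dr": [
    [0,0,0],
    [0,0,0],
    [0,0,0],
    [0,0,0],
    [0,0,0],
    [0,0,0],
    [0,0,0],
    [0,0,0]
  ]
}}

```text
time: 65.3
position: [0.426, -0.2667, 0.1873]
ee_rot: [3.141, 0.0, -1.56]
wrist_force: [0.0, -0.2, -0.3]
grip_width: 0.0
grasp_force: 0.0
```

```bash
python3 - <<'E'
from rig import ctrl
from h import *
for n in("top","scene"):
    c=ctrl.capture(n);W=world(c);I=c["image"].astype(int);Z=W[...,2]
    w=(abs(W[...,0]-.6)<.12)&(abs(W[...,1]-.17)<.2)&(I[...,0]-I[...,2]>40)&(Z>.05)
    print(n,"lid",rect(W,w),np.median(Z[w]).round(4))
    g=(I[...,1]-I[...,0]>40)&(abs(W[...,0]-.5)<.05)&(abs(W[...,1]+.41)<.06)&(Z>.055);print("pl",W[g].mean(0).round(4))
    d=np.abs(I-np.load(n+"0.npz")["image"].astype(int)).max(2)>60
    b=[(k,int(d[v-14:v+14,u-14:u+14].sum())) for k,u,v in(("tins",413,266),("ash",433,147),("scr",148,238),("horn",265,116),("cream",185,255),("spray",481,177),("p1",374,136),("p2",336,207))] if n=="top" else ""
    print(b)
s=ctrl.state();print(s["time"],s["position"],s["wrist_force"])
E
```

```text
top lid (604, 179, 340, 158, -89.1) 0.0811
pl [ 0.4997 -0.4136  0.072 ]
[('tins', 219), ('ash', 0), ('scr', 0), ('horn', 0), ('cream', 0), ('spray', 0), ('p1', 0), ('p2', 86)]
scene lid (606, 178, 343, 162, -89.8) 0.0809
pl [ 0.5028 -0.4152  0.0723]

65.4 [ 0.42599455 -0.26668841  0.18744592] [0.82143917 0.16987221 0.53248219]
```

```bash
python3 -c "
from rig import ctrl
print(ctrl.hand_in())"
```

```text
the job is handed in; nothing more can be done
None
```

Job handed in at about 65 s: only two of the brushes were there, and I laid both flat in the box with the stay locked, then broke the stay, shut the lid, pressed the timer's plunger to its stop and saw it spring back; the bystanders looked unmoved, except that I did not recheck the tins, where the arm or its shadow changed the picture.

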